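# Seat a monitor-arm foot with four nuts in cross order

## Task

Clamp down the foot of the monitor arm: tighten its four square nuts clockwise, about a half turn each until each one stops dead, in cross order: any nut first, then the one diagonally opposite it, and only after that the other two. The webs beside the nuts stop your fingers, so let go of each nut and take it again the other way about partway round; at the end the plate must lie flat on its pad, and the bottle, mug and stapler must stay where they are.

Things in the scene. Friction and masses are not known exactly. Their poses are not given: they have to be found in the camera images.
- mount: Foot of a monitor arm, fixed to the desk: dark steel base 240 x 240 x 12 mm with a black rubber pad 220 x 220 x 6 mm on it (pad top 18 mm above the desk). Origin under its centre, on the desk; z up, x and y along its sides; its front is -x, its left +y. Its place varies and it is turned up to 30 degrees.
- plate: Grey clamp plate 230 x 230 x 12 mm over the pad, axes as the foot's. Origin at the centre of its underside: 22 mm above the desk at the start (4 mm gap over the pad), 18 mm when seated. Each nut draws its own corner down: with one nut alone tight the plate tips 0.02 rad, and lies level again once the opposite one is tight.
- post_top (a point): Centre of the top of the round post in the plate's middle, 42 mm across, 55 mm high above the plate's top. Four upright webs 12 mm thick run from it along the diagonals towards the nuts, ending 33 mm short of each nut's axis; they stand 42 mm above the plate's top.
- web_end (a point): Outer upper end of the front left web. A finger pointing from a nut to the post, or near it, hits the web: while gripping a nut, keep the line between the fingers at least 35 degrees off that diagonal (square to the plate's sides is 45 degrees off). So no single grasp gives a half turn; two quarter turns do, each ending with the fingers 45 degrees past the web.
- nut_fl (a joint): Turn of the front left nut in rad, growing clockwise seen from above. Starts between 0 and 0.3; at 3.14 it is home and stops dead. It turns stiffly (0.3 N m), stays where it is left and sinks about 3 mm as it is tightened (3 to 4 mm in all once all are home). At 0, 1.57 and 3.14 its sides are parallel to the plate's sides.
- nut_fl_grip (a point): Point on the front left nut's axis, x = -70, y = 70 mm in the plate's frame, 30 mm above the plate's top. Plain steel square nut, 44 mm across flats, 6 to 44 mm above the plate's top, on a round flange 62 mm across, 6 mm thick; a stud end stands 6 mm above it. A rib on top points along this point's x axis: to the plate's back (+x) at turn 0, to its front when home.
- nut_fr (a joint): Turn of the front right nut in rad, growing clockwise seen from above. Starts between 0 and 0.3; at 3.14 it is home and stops dead. It turns stiffly (0.3 N m), stays where it is left and sinks about 3 mm as it is tightened (3 to 4 mm in all once all are home). At 0, 1.57 and 3.14 its sides are parallel to the plate's sides.
- nut_fr_grip (a point): Point on the front right nut's axis, x = -70, y = -70 mm in the plate's frame, 30 mm above the plate's top. Plain steel square nut, 44 mm across flats, 6 to 44 mm above the plate's top, on a round flange 62 mm across, 6 mm thick; a stud end stands 6 mm above it. A rib on top points along this point's x axis: to the plate's back (+x) at turn 0, to its front when home.
- nut_bl (a joint): Turn of the back left nut in rad, growing clockwise seen from above. Starts between 0 and 0.3; at 3.14 it is home and stops dead. It turns stiffly (0.3 N m), stays where it is left and sinks about 3 mm as it is tightened (3 to 4 mm in all once all are home). At 0, 1.57 and 3.14 its sides are parallel to the plate's sides.
- nut_bl_grip (a point): Point on the back left nut's axis, x = 70, y = 70 mm in the plate's frame, 30 mm above the plate's top. Plain steel square nut, 44 mm across flats, 6 to 44 mm above the plate's top, on a round flange 62 mm across, 6 mm thick; a stud end stands 6 mm above it. A rib on top points along this point's x axis: to the plate's back (+x) at turn 0, to its front when home.
- nut_br (a joint): Turn of the back right nut in rad, growing clockwise seen from above. Starts between 0 and 0.3; at 3.14 it is home and stops dead. It turns stiffly (0.3 N m), stays where it is left and sinks about 3 mm as it is tightened (3 to 4 mm in all once all are home). At 0, 1.57 and 3.14 its sides are parallel to the plate's sides.
- nut_br_grip (a point): Point on the back right nut's axis, x = 70, y = -70 mm in the plate's frame, 30 mm above the plate's top. Plain steel square nut, 44 mm across flats, 6 to 44 mm above the plate's top, on a round flange 62 mm across, 6 mm thick; a stud end stands 6 mm above it. A rib on top points along this point's x axis: to the plate's back (+x) at turn 0, to its front when home.
- bottle: Bystander: drinks bottle with a white cap, 64 mm across, 160 mm high, upright; origin under its centre.
- mug: Bystander: white mug, 80 mm across, 90 mm high, handle at its +y side; origin under its centre.
- stapler: Bystander: black and steel stapler, 150 x 36 x 52 mm, lying along its x axis; origin under its centre.

How it is judged:
By the outcome, as a careful person would: the job done as asked, in the order asked, and still so for the second after the job is handed in, with the robot touching nothing.
It also fails if it takes over 72 s, if anything falls off the work surface, if the arm or the gripper's body presses on something with over 40 N, if the wrist force passes 120 N, or if a joint passes its speed limit or range.

## Robot

A 7-joint arm with a two-finger parallel gripper is mounted at the origin on the work surface. World frame = base frame: x ahead of the robot, y to its left, z up, the work surface at z = 0. Lengths are in m, angles in rad, forces in N, time in s.
With the tool pointing down it reaches from about 0.4 to 0.85 m from the base axis. Payload 4.5 kg.
Tool frame: the origin (TCP) lies at the very end of the fingers, on their centre line; the grasp point (between the pads) lies 19 mm behind it (tcp_to_grasp is the z of the grasp point in the tool frame, in m); z points along the fingers, y is the line along which they close (so a half turn about z gives the same grasp; the last joint's range is limited). The gripper opens to 88 mm and grips with 3 to 60 N. Pads are 18 mm wide; open, the fingers measure 123 mm over their backs; the gripper's body (75 mm by 187 mm) begins 45 mm behind the grasp point.
Start: joints at [1.249, 0.689, -0.195, 1.565, 0.157, 0.902, -0.215], TCP at [0.218, -0.586, 0.239] pointing down, gripper open.
Joint ranges: [-3.01, 3.01], [-0.46, 2.08], [-1.47, 1.51], [0.13, 2.56], [-1, 4.14], [0.04, 2.09], [-2.66, 2.66]. Speed limits (rad/s): [2.57, 2.57, 3.14, 3.14, 3.14, 3.14, 3.14].

## Interface

Orientations are given as a unit quaternion [x, y, z, w].
In Python, from plant import * gives the robot as it stands. The module is installed in compiled form; this text tells all that it offers.
- The arm moves only by the shell command python3 -m jog 'ROWS' [OPENING] [FORCE]. ROWS is JSON, a list that holds one entry, the list of rows, each a list of 6 numbers: the shift along the tool's x, y, z in m, then the turn, a rotation vector about the tool's x, y, z in rad. In form: [[[dx, dy, dz, ax, ay, az], ...]]. A call has 1 to 12 rows; each row shifts and turns the commanded pose from where the row before left it, along the tool's axes as they then stand; what a row does not reach is not made up. A row lasts 1/8 s, in which the tool goes at most 62.5 mm and 10.7 degrees, less where a joint would pass 70% of its speed; a pose out of reach is approached as far as the arm can. A call with a gripper value outside its range is refused whole. OPENING is the finger opening in m, from 0 to 0.0881, set as the call begins (- or left out, the last holds). The fingers move at their own pace and stop on an object; FORCE is the grip in N (left out, the last holds). Time passes only in rows, so rows that do not move let the fingers close. It gives the time, the measured TCP pose, the force, the opening and the grip force at its end, in the units of the state.
- get_state(): the state, without advancing time (a new reading comes with each control period).
- snapshot(name): name is "scene" or "top" or "wrist"; returns a dict with "frame" (384x512x3 uint8, red, green, blue), "mtx" (3x3 intrinsics, pixels), "xyz" and "orientation" of the camera in the world; the wrist camera has in their place "mount" (4x4, takes a point from camera to tool coordinates, whose origin is the TCP and whose axes are the flange's). Camera axes: x right, y down, z forward; pixel columns grow to the right and rows downward; lengths in m; the calibration is good to about 2 mm. A picture is of the moment at which its call begins: read the wrist's pose just before it. There is no depth.
- finish_job(): hands the job in; it is judged then, once.
The state is a dict: "clock": time; "q": joint angles; "qd": joint speeds; "joint_torque": joint torques, N m; "tool_pos": TCP position; "eef_rot": TCP orientation; "contact_force": force on the tool from outside, world axes, zero at the start; "moment": the same for the moment, N m; "opening": opening from 0.0 (shut) to 1.0 (fully open); "finger_force": force on a finger pad.
Only numpy, scipy, OpenCV 4.12 (cv2) and the standard library are available. Lean on these libraries where they do the work, as an engineer would, in place of code of your own. Each camera call takes 0.05 s, during which the arm holds its last target. There are 200 camera calls.

## Working session

There is one attempt and no reset: what is moved stays moved. The work goes in short steps, Python scripts to look and compute and a shell command to move; the robot and the scene stay as the last step left them, time stands still between calls to the robot, and variables do not carry over. Pictures are saved under pics/ and viewed, at most 10 in all, crops included, and the job is handed in when it is done.

```bash
mkdir -p pics; python3 - <<'E'
from plant import *
import cv2
s=get_state();print(s)
for n in("top","scene"):
    d=snapshot(n);cv2.imwrite(f"pics/{n}0.png",d["frame"][:,:,::-1]);print(n,d["mtx"],d["xyz"],d["orientation"])
E
```

```text
{'clock': 0.0, 'q': array([ 1.24881446,  0.68997316, -0.19449982,  1.56631882,  0.15725827,
        0.90250587, -0.21511143]), 'qd': array([-0.00012113, -0.00205902,  0.00070349,  0.00164632, -0.00016   ,
       -0.0003103 ,  0.00039075]), 'joint_torque': array([-8.22231850e-04, -5.27561045e+01, -1.26740813e+00, -1.53432012e+01,
       -5.26379887e-02,  6.36747645e-03,  1.74990823e-04]), 'tool_pos': array([ 0.21744044, -0.58529026,  0.23792314]), 'eef_rot': array([ 9.84215758e-01,  1.76970378e-01, -2.14789298e-04, -8.83970597e-04]), 'contact_force': array([ 0.58242587, -0.31452774,  0.02969552]), 'moment': array([-0.02680109, -0.02975949,  0.03071857]), 'finger_force': 0.0, 'opening': 0.9982452423440616}
top [[398.8996892    0.         259.65380805]
 [  0.         398.8996892  192.36859903]
 [  0.           0.           1.        ]] [0.52680845 0.03446351 1.15379558] [ 0.71525963 -0.69780887  0.02984041 -0.02399994]
scene [[356.17543703   0.         254.21166961]
 [  0.         356.17543703 200.69037427]
 [  0.           0.           1.        ]] [ 1.25452075 -0.16542245  0.66578257] [ 0.73164583  0.53594698 -0.23955228 -0.34651107]
```

View pics/top0.png

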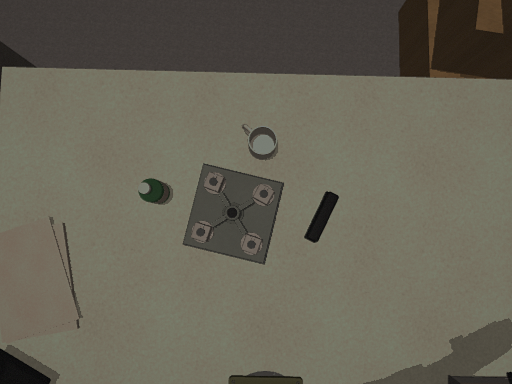

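The top view shows the foot at about (233,213), with nuts at (214,182), (264,194), (201,232) and (251,244). The bottle is at (150,189), the mug at (262,142) and the stapler at (321,217). I'll enlarge the foot.

```bash
cat > h.py <<'E'
from plant import *
import numpy as np, cv2
from scipy.spatial.transform import Rotation as R
def ray(d,uv,z):
    Rm=R.from_quat(d["orientation"]).as_matrix();r=Rm@np.linalg.solve(d["mtx"],[uv[0],uv[1],1.]);c=np.array(d["xyz"]);return c+r*(z-c[2])/r[2]
def proj(d,p):
    Rm=R.from_quat(d["orientation"]).as_matrix();q=d["mtx"]@(Rm.T@(np.array(p)-d["xyz"]));return q[:2]/q[2]
E
python3 - <<'E'
from h import *
im=cv2.imread("pics/top0.png")[150:276,170:296]
cv2.imwrite("pics/crop0.png",cv2.convertScaleAbs(cv2.resize(im,None,fx=4.7,fy=4.7,interpolation=cv2.INTER_CUBIC),alpha=1.5))
d=snapshot("top")
for uv in[(204,164),(283,183),(265,263),(184,243)]:print(uv,ray(d,uv,.034))
for uv in[(214,182),(264,194),(201,232),(251,244)]:print(uv,ray(d,uv,.078))
print(ray(d,(232,213),.089))
E
```

```text
(204, 164) [0.68883779 0.18550726 0.034     ]
(283, 183) [ 0.64052526 -0.03897066  0.034     ]
(265, 263) [0.41599218 0.00660906 0.034     ]
(184, 243) [0.46578471 0.23334725 0.034     ]
(214, 182) [0.63405442 0.15082515 0.078     ]
(264, 194) [0.60487698 0.0147148  0.078     ]
(201, 232) [0.49854264 0.18118133 0.078     ]
(251, 244) [0.46980229 0.04636441 0.078     ]
[0.5511942 0.0989876 0.089    ]
```

View pics/crop0.png

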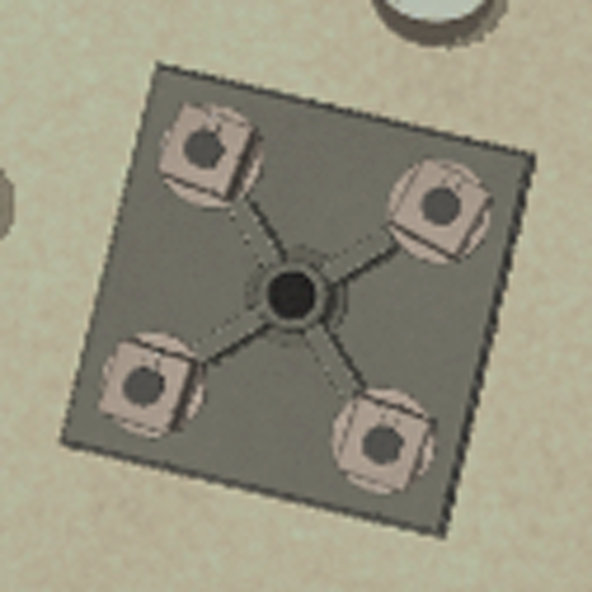

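The enlarged crop shows the plate turned about -12° with its centre near (0.552, 0.098). All four nuts are turned slightly clockwise, and their positions match the given geometry to within 2 mm. Next I'll go above the foot for a wrist view.

```bash
python3 -m jog '[[[0.042,-0.045,-0.003,0,0,0],[0.042,-0.045,-0.003,0,0,0],[0.042,-0.045,-0.003,0,0,0],[0.042,-0.045,-0.003,0,0,0],[0.042,-0.045,-0.003,0,0,0],[0.042,-0.045,-0.003,0,0,0],[0.042,-0.045,-0.003,0,0,0],[0.042,-0.045,-0.003,0,0,0],[0.042,-0.045,-0.003,0,0,0],[0.042,-0.045,-0.003,0,0,0],[0.042,-0.045,-0.003,0,0,0],[0.042,-0.045,-0.003,0,0,0]]]' 0.088 60
python3 -m jog '[[[0,0,0,0,0,-0.167],[0,0,0,0,0,-0.167],[0,0,0,0,0,-0.167],[0,0,0,0,0,-0.167],[0,0,0,0,0,-0.167],[0,0,0,0,0,-0.167],[0,0,0,0,0,0],[0,0,0,0,0,0]]]'
cat >> h.py <<'E'
def wcam(d,s):
    T=np.eye(4);T[:3,:3]=R.from_quat(s["eef_rot"]).as_matrix();T[:3,3]=s["tool_pos"];M=T@np.array(d["mount"])
    return dict(mtx=d["mtx"],xyz=M[:3,3],orientation=R.from_matrix(M[:3,:3]).as_quat())
E
python3 - <<'E'
from h import *
import pickle
s=get_state();d=snapshot("wrist");c=wcam(d,s);pickle.dump(c,open("w1.pkl","wb"))
print(d["mount"],s["tool_pos"],s["q"],c)
cv2.imwrite("pics/w1.png",cv2.resize(d["frame"][:,:,::-1],None,fx=1.5625,fy=1.5625,interpolation=cv2.INTER_CUBIC))
for p in[(.498,.181,.078),(.635,.152,.078),(.606,.015,.078),(.469,.044,.078)]:print(proj(c,p)*1.5625)
E
```

```text
clock: 1.65
tool_pos: [0.5025, 0.0977, 0.2747]
eef_rot: [0.984, 0.177, -0.0, 0.0]
contact_force: [1.4, -1.0, 0.0]
opening: 1.0
finger_force: 0.0
clock: 2.65
tool_pos: [0.502, 0.0958, 0.2746]
eef_rot: [0.779, 0.627, -0.0, -0.0]
contact_force: [-0.1, -0.9, 0.3]
opening: 0.996
finger_force: 0.0
[[ 1.43334989e-03 -9.55785512e-01 -2.94061218e-01  7.65007999e-02]
 [ 9.99998700e-01  1.58720380e-03 -2.84561065e-04 -1.43089767e-03]
 [ 7.38714427e-04 -2.94060428e-01  9.55786545e-01 -1.44929176e-01]
 [ 0.00000000e+00  0.00000000e+00  0.00000000e+00  1.00000000e+00]] [0.50198747 0.09578085 0.2746104 ] [ 0.01879325  0.51872308 -0.46423373  1.85037893  0.30206095  0.84256078
 -0.81178009] {'mtx': array([[342.89620639,   0.        , 253.98576646],
       [  0.        , 342.89620639, 194.71927813],
       [  0.        ,   0.        ,   1.        ]]), 'xyz': array([0.51700343, 0.17083421, 0.41952555]), 'orientation': array([ 0.98320146, -0.10573885, -0.01636522,  0.1478728 ])}
[363.15623329 129.13236732]
[594.44534524 127.71610476]
[573.36434594 343.78072687]
[368.14094718 344.82445195]
```

View pics/w1.png

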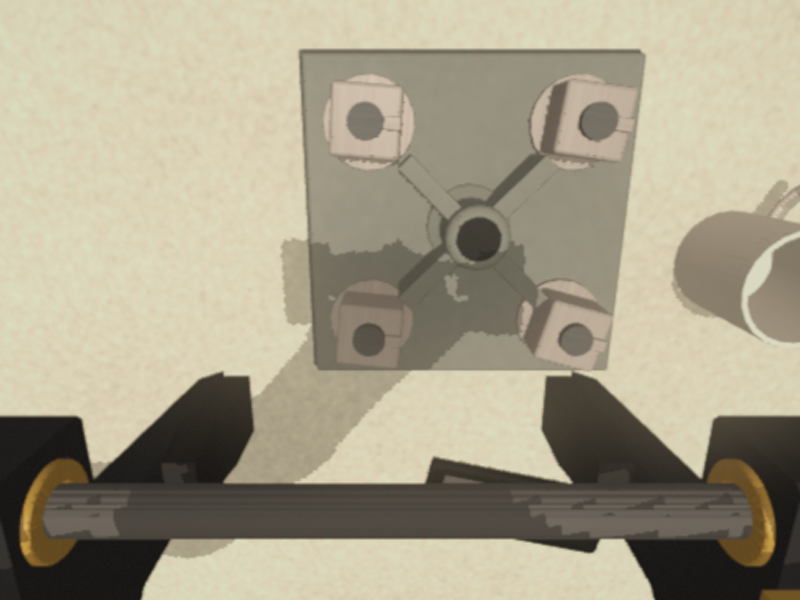

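The wrist view shows the stud tops at fl (365,120), bl (598,121), br (576,339) and fr (368,340). The plate corners are at (300,50), (645,52), (608,370) and (316,370). I'll compute positions and nut angles from the edges and an enlarged look.

```bash
python3 - <<'E'
from h import *
import pickle
c=pickle.load(open("w1.pkl","rb"));k=1.5625
P=[ray(c,np.array(u)/k,.034)[:2] for u in[(300,50),(645,52),(608,370),(316,370)]]
f=lambda a,b:round(np.degrees(np.arctan2(*(b-a)[::-1])),1)
print(np.round(P,4),"edges",f(P[0],P[1]),f(P[3],P[2]),f(P[3],P[0])-90,f(P[2],P[1])-90,np.mean(P,0))
S={n:ray(c,np.array(u)/k,.084)[:2] for n,u in dict(fl=(365,120),bl=(598,121),br=(576,339),fr=(368,340)).items()}
print({n:np.round(v,4) for n,v in S.items()},np.mean(list(S.values()),0),ray(c,np.array((478,239))/k,.089))
print(f(S["fl"],S["bl"]),f(S["fr"],S["br"]),f(S["fr"],S["fl"])-90,f(S["br"],S["bl"])-90)
im=cv2.imread("pics/w1.png");t=[]
for n,(u,v) in dict(fl=(365,120),bl=(598,121),fr=(368,338),br=(576,335)).items():
    t.append(cv2.convertScaleAbs(cv2.resize(im[v-48:v+48,u-60:u+60],(400,300),interpolation=cv2.INTER_CUBIC),alpha=1.2))
cv2.imwrite("pics/w1c.png",np.vstack([np.hstack(t[:2]),np.hstack(t[2:])]))
E
```

```text
[[ 0.4664  0.2392]
 [ 0.6877  0.1898]
 [ 0.6413 -0.0327]
 [ 0.4181  0.0158]] edges -12.6 -12.3 -12.200000000000003 -11.799999999999997 [0.55339649 0.10301819]
{'fl': array([0.5006, 0.1856]), 'bl': array([0.6354, 0.1557]), 'br': array([0.6066, 0.0208]), 'fr': array([0.4705, 0.0496])} [0.55326972 0.10291297] [0.55342205 0.1022407  0.089     ]
-12.5 -12.0 -12.5 -12.099999999999994
```

View pics/w1c.png

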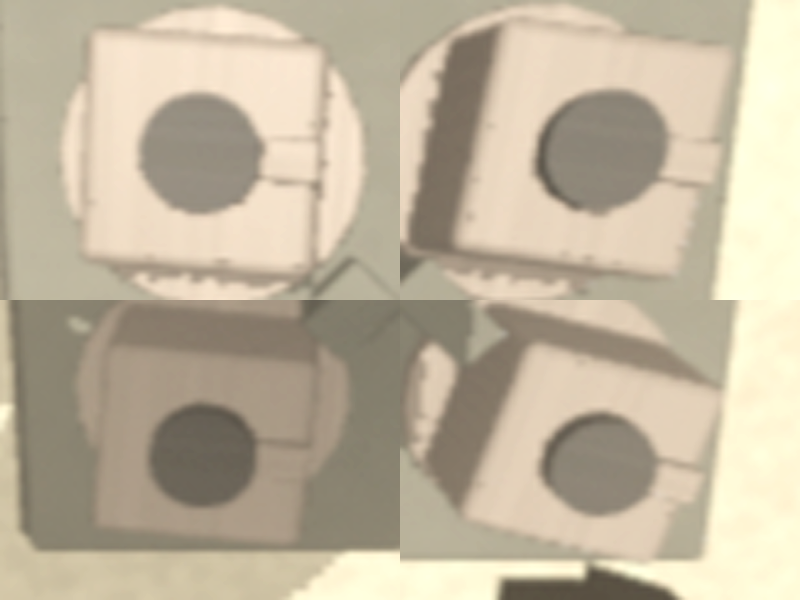

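Corner positions in the crop, plus stud centres, give each nut's turn.

```bash
python3 - <<'E'
from h import *
import pickle
c=pickle.load(open("w1.pkl","rb"));k=1.5625
N=dict(fl=((365,120),(0,0),[(95,30),(325,42),(318,272),(85,258)]),bl=((598,121),(400,0),[(500,22),(735,45),(680,275),(460,245)]),
fr=((368,338),(0,300),[(113,345),(318,358),(298,545),(95,525)]),br=((576,335),(400,300),[(533,343),(722,390),(655,560),(465,515)]))
for n,(o,off,C) in N.items():
    P=[ray(c,(np.array([o[0]-60+(x-off[0])*.3,o[1]-48+(y-off[1])*.32]))/k,.078)[:2] for x,y in C]
    e=[P[1]-P[0],P[2]-P[3],P[0]-P[3],P[1]-P[2]]
    a=[np.degrees(np.arctan2(v[1],v[0])) for v in e];a[2]-=90;a[3]-=90
    print(n,np.round(a,1),"turn deg",-12.3-np.mean(a),[round(np.linalg.norm(v)*1e3,1) for v in e],np.mean(P,0))
s=get_state();y=R.from_quat(s["eef_rot"]).as_matrix()[:,1];print(np.degrees(np.arctan2(y[1],y[0])),s["clock"])
E
```

```text
fl [-15.2 -15.8 -16.8 -13.9] turn deg 3.1369197428270326 [np.float64(40.9), np.float64(43.0), np.float64(41.7), np.float64(42.1)] [0.50120648 0.18515836]
bl [-17.8 -20.2 -17.3 -18.5] turn deg 6.115868953642327 [np.float64(42.4), np.float64(41.5), np.float64(40.7), np.float64(42.4)] [0.63638577 0.15584039]
fr [-16.3 -18.8 -19.1 -17.5] turn deg 5.638769248855201 [np.float64(41.1), np.float64(42.3), np.float64(41.9), np.float64(43.7)] [0.47150751 0.04976909]
br [-27.4 -27.2 -27.3 -25.4] turn deg 14.508558779212205 [np.float64(40.4), np.float64(41.7), np.float64(40.9), np.float64(40.8)] [0.60713586 0.02046146]
-12.335319703172178 2.7
```

```bash
python3 -m jog '[[[-0.018,-0.007,0.05,0,0,0],[-0.018,-0.007,0.05,0,0,0],[-0.018,-0.007,0.05,0,0,0.1],[0,0,0,0,0,0],[0,0,0,0,0,0]]]'
cat >> h.py <<'E'
def st(t=None,psi=None):
    s=get_state();M=R.from_quat(s["eef_rot"]).as_matrix();a=np.degrees(np.arctan2(M[1,1],M[0,1]))
    print("pos",np.round(s["tool_pos"],4),"psi",round(a,1),"q7",round(s["q"][6],2),"t",s["clock"],"F",np.round(s["contact_force"],1),"Mz",round(s["moment"][2],2))
    if t is not None: print("tool shift now",np.round(M.T@(np.array(t)-s["tool_pos"]),4))
    if psi is not None: print("az",round(np.radians(a-psi),3))
    return s
def look(name,uv=None):
    import pickle
    s=st();d=snapshot("wrist");c=wcam(d,s);pickle.dump(c,open(name+".pkl","wb"))
    cv2.imwrite(f"pics/{name}.png",cv2.resize(d["frame"][:,:,::-1],None,fx=1.5625,fy=1.5625,interpolation=cv2.INTER_CUBIC));return c
E
python3 -c "
from h import *
c=look('w2')
print(proj(c,(.4695,.045,.084))*1.5625)"
```

```text
clock: 3.32
tool_pos: [0.4718, 0.0489, 0.126]
eef_rot: [0.808, 0.589, 0.002, 0.0]
contact_force: [0.5, -0.1, 0.0]
opening: 0.996
finger_force: 0.0
pos [0.4718 0.0489 0.126 ] psi -17.8 q7 -1.0 t 3.325 F [ 0.5 -0.1  0. ] Mz 0.01
[397.95656212 363.16327812]
```

View pics/w2.png

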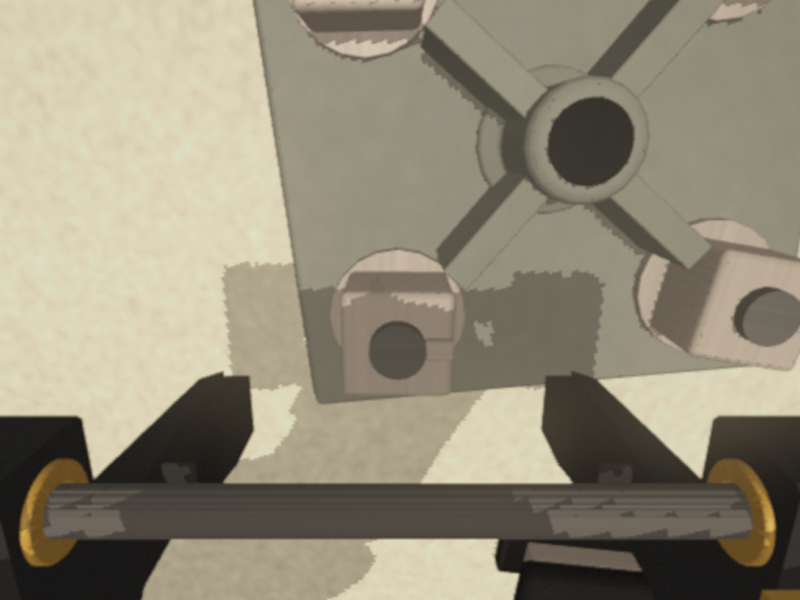

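The close view shows the fr stud at (398,349), its sides square to the fingers. The br stud is at (768,317) and the post at (591,141).

```bash
python3 -c "
from h import *
import pickle
c=pickle.load(open('w2.pkl','rb'));k=1.5625
p=lambda u,z:np.round(ray(c,np.array(u)/k,z),4)
fr=p((398,349),.084);print(fr,p((768,317),.084),p((591,141),.089))
st([.4702,.0475,.045])"
```

```text
[0.4713 0.0505 0.084 ] [0.6049 0.0209 0.084 ] [0.5537 0.1024 0.089 ]
pos [0.4722 0.049  0.1264] psi -17.8 q7 -1.0 t 3.375 F [-0.6  0.7  0.3] Mz -0.0
tool shift now [-0.0023 -0.0017  0.0814]
```

```bash
python3 -m jog '[[[0,0,0.04,0,0,0],[0,0,0.04,0,0,0],[0,0,0,0,0,0]]]'; python3 -m jog '[[[0,0,0,0,0,0],[0,0,0,0,0,0],[0,0,0,0,0,0],[0,0,0,0,0,0]]]' 0.03 60; python3 -c "
from h import *
st()"
```

```text
clock: 3.75
tool_pos: [0.4705, 0.0485, 0.0444]
eef_rot: [0.808, 0.589, -0.0, -0.0]
contact_force: [-0.3, -0.3, -0.2]
opening: 1.0
finger_force: 0.0
clock: 4.25
tool_pos: [0.4705, 0.0475, 0.0453]
eef_rot: [0.809, 0.588, 0.001, 0.0]
contact_force: [-1.0, -0.4, 0.9]
opening: 0.567
finger_force: 0.0
pos [0.4705 0.0475 0.0453] psi -17.9 q7 -1.08 t 4.25 F [-1.  -0.4  0.9] Mz -0.0
```

```bash
python3 -m jog '[[[0,0,0,0,0,0],[0,0,0,0,0,0],[0,0,0,0,0,0]]]'; python3 -m jog '[[[0,0,0,0,0,0.1],[0,0,0,0,0,0.1],[0,0,0,0,0,0.1]]]' ; python3 -c "
from h import *
st()"
```

```text
clock: 4.62
tool_pos: [0.4714, 0.0472, 0.045]
eef_rot: [0.809, 0.588, 0.001, 0.001]
contact_force: [4.0, -3.3, 3.6]
opening: 0.488
finger_force: 60.0
clock: 5.0
tool_pos: [0.4711, 0.0473, 0.0448]
eef_rot: [0.888, 0.46, 0.001, 0.0]
contact_force: [4.0, -2.3, 1.5]
opening: 0.492
finger_force: 60.0
pos [0.4711 0.0473 0.0448] psi -35.3 q7 -1.24 t 5.0 F [ 4.  -2.3  1.5] Mz 0.31
```

```bash
python3 -m jog '[[[0,0,0.0002,0,0,0.167],[0,0,0.0002,0,0,0.167],[0,0,0.0002,0,0,0.167],[0,0,0.0002,0,0,0.167],[0,0,0.0002,0,0,0.167],[0,0,0.0002,0,0,0.167],[0,0,0.0002,0,0,0.167],[0,0,0,0,0,0]]]' ; python3 -c "
from h import *
st()"
```

```text
clock: 6.0
tool_pos: [0.4706, 0.048, 0.0437]
eef_rot: [0.994, -0.106, 0.001, -0.0]
contact_force: [1.1, -1.8, 5.3]
opening: 0.49
finger_force: 60.1
pos [0.4706 0.048  0.0437] psi -102.2 q7 -1.84 t 6.0 F [ 1.1 -1.8  5.3] Mz -0.25
```

```bash
python3 -m jog '[[[0,0,0,0,0,0],[0,0,0,0,0,0],[0,0,0,0,0,0],[0,0,-0.05,0,0,0],[0,0,0,0,0,-0.1745],[0,0,0,0,0,-0.1745],[0,0,0,0,0,-0.1745],[0,0,0,0,0,-0.1745],[0,0,0,0,0,-0.1745],[0,0,0,0,0,-0.1745],[0,0,0,0,0,-0.1745],[0,0,0,0,0,-0.1745]]]' 0.066
python3 -m jog '[[[0,0,0,0,0,-0.1745],[0,0,0,0,0,0]]]' ; python3 -c "
from h import *
st([.4706,.048,.044],-12.3)"
```

```text
clock: 7.5
tool_pos: [0.4697, 0.0474, 0.0931]
eef_rot: [0.828, 0.561, -0.0, -0.0]
contact_force: [0.3, -1.5, -0.6]
opening: 0.745
finger_force: 0.0
clock: 7.75
tool_pos: [0.4697, 0.0474, 0.0932]
eef_rot: [0.778, 0.628, -0.0, -0.0]
contact_force: [0.7, -0.1, 0.2]
opening: 0.749
finger_force: 0.0
pos [0.4697 0.0474 0.0932] psi -12.2 q7 -0.98 t 7.75 F [ 0.7 -0.1  0.2] Mz -0.02
tool shift now [0.0007 0.0008 0.0492]
az 0.001
```

```bash
python3 -m jog '[[[0,0.001,0.049,0,0,0],[0,0,0,0,0,0]]]' && python3 -m jog '[[[0,0,0,0,0,0],[0,0,0,0,0,0],[0,0,0,0,0,0],[0,0,0,0,0,0]]]' 0.03; python3 -m jog '[[[0,0,0.0002,0,0,0.17],[0,0,0.0002,0,0,0.17],[0,0,0.0002,0,0,0.17],[0,0,0.0002,0,0,0.17],[0,0,0.0002,0,0,0.17],[0,0,0.0002,0,0,0.17],[0,0,0.0002,0,0,0.17],[0,0,0.0002,0,0,0.17],[0,0,0.0002,0,0,0.17],[0,0,0,0,0,0]]]' ; python3 -c "
from h import *
st()"
```

```text
clock: 8.0
tool_pos: [0.469, 0.0469, 0.0422]
eef_rot: [0.778, 0.628, -0.003, -0.001]
contact_force: [-1.0, 0.4, -0.7]
opening: 0.751
finger_force: 0.0
clock: 8.5
tool_pos: [0.4715, 0.0474, 0.0455]
eef_rot: [0.778, 0.628, 0.001, 0.0]
contact_force: [-1.3, 0.3, 7.6]
opening: 0.496
finger_force: 60.0
clock: 9.75
tool_pos: [0.4711, 0.0477, 0.044]
eef_rot: [0.996, -0.087, 0.001, -0.001]
contact_force: [-4.1, -1.4, 11.5]
opening: 0.495
finger_force: 60.3
pos [0.4711 0.0477 0.044 ] psi -99.9 q7 -1.82 t 9.75 F [-4.1 -1.4 11.5] Mz -0.31
```

```bash
python3 -m jog '[[[0,0,0,0,0,0.05]]]' ; python3 -c "
from h import *
st()"; python3 -m jog '[[[0,0,0,0,0,0.05],[0,0,0,0,0,0.0]]]' ; python3 -c "
from h import *
st()"
```

```text
clock: 9.88
tool_pos: [0.471, 0.0478, 0.044]
eef_rot: [0.994, -0.11, 0.0, -0.001]
contact_force: [-2.9, -1.9, 9.4]
opening: 0.495
finger_force: 60.3
pos [0.471  0.0478 0.044 ] psi -102.6 q7 -1.85 t 9.875 F [-2.9 -1.9  9.4] Mz 0.72
clock: 10.12
tool_pos: [0.4714, 0.0479, 0.0438]
eef_rot: [0.991, -0.13, 0.001, -0.001]
contact_force: [-1.7, -2.6, 9.7]
opening: 0.494
finger_force: 61.4
pos [0.4714 0.0479 0.0438] psi -105.0 q7 -1.87 t 10.125 F [-1.7 -2.6  9.7] Mz 2.05
```

The front right nut has stopped dead (2 N m). Next is the diagonally opposite back left nut.

```bash
python3 -m jog '[[[0,0,0,0,0,0],[0,0,0,0,0,0],[0,0,0,0,0,0],[0,0,-0.062,0,0,0],[0,0,0,0,0,-0.168],[0,0,0,0,0,-0.168],[0,0,0,0,0,-0.168],[0,0,0,0,0,-0.168],[0,0,0,0,0,-0.168],[0,0,0,0,0,-0.168],[0,0,0,0,0,-0.168],[0,0,0,0,0,-0.168]]]' 0.088
python3 -m jog '[[[0,0,-0.02,0,0,-0.167],[0,0,0,0,0,0]]]' ; python3 -c "
from h import *
st([.6372,.155,.125],-18.4)"
```

```text
clock: 11.62
tool_pos: [0.4709, 0.0472, 0.1044]
eef_rot: [0.858, 0.513, -0.0, -0.0]
contact_force: [-0.8, -0.2, -0.2]
opening: 1.0
finger_force: 0.0
clock: 11.88
tool_pos: [0.4716, 0.0474, 0.1251]
eef_rot: [0.814, 0.58, 0.001, 0.0]
contact_force: [-0.0, -0.6, 0.1]
opening: 1.003
finger_force: 0.0
pos [0.4716 0.0474 0.1251] psi -19.1 q7 -1.02 t 11.875 F [-0.  -0.6  0.1] Mz 0.02
tool shift now [0.1558 0.1213 0.0005]
az -0.012
```

```bash
python3 -m jog '[[[0.039,0.03,0,0,0,0],[0.039,0.03,0,0,0,0],[0.039,0.03,0,0,0,0],[0.039,0.031,0,0,0,0],[0,0,0,0,0,0],[0,0,0,0,0,0]]]' ; python3 -c "
from h import *
d=snapshot('top');print('bottle',ray(d,(143,188),.16),'mug',ray(d,(262,138),.09))
st([.6372,.155,.045],-18.4)
c=look('w3')"
```

```text
clock: 12.62
tool_pos: [0.6348, 0.1549, 0.1232]
eef_rot: [0.814, 0.581, -0.002, -0.0]
contact_force: [-0.0, -0.7, -0.0]
opening: 0.997
finger_force: 0.0
bottle [0.60637715 0.31829899 0.16      ] mug [0.75558238 0.02390888 0.09      ]
pos [0.6346 0.1544 0.1235] psi -19.0 q7 -0.97 t 12.675 F [-0.3 -0.2  0. ] Mz -0.01
tool shift now [0.0016 0.0024 0.0785]
az -0.011
pos [0.6346 0.1544 0.1235] psi -19.0 q7 -0.97 t 12.675 F [-0.3 -0.2  0. ] Mz -0.01
```

View pics/w3.png

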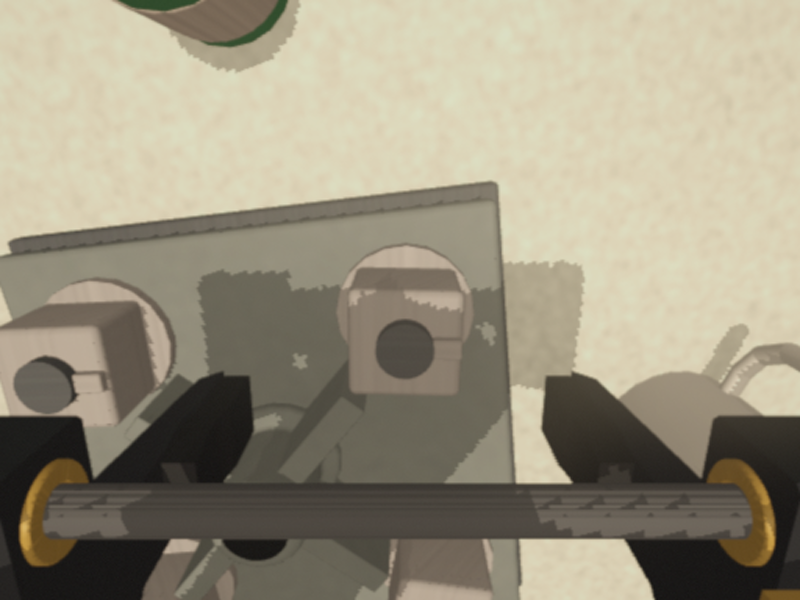

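The bl stud is at (405,349), with the nut square to the fingers and about 2 mm off centre in +y. I'll descend, grip and do the first quarter.

```bash
python3 -m jog '[[[0.0015,0.0025,0.039,0,0,-0.01],[0,0,0.039,0,0,0],[0,0,0,0,0,0]]]'; python3 -m jog '[[[0,0,0,0,0,0],[0,0,0,0,0,0],[0,0,0,0,0,0],[0,0,0,0,0,0],[0,0,0,0,0,0],[0,0,0,0,0,0],[0,0,0,0,0,0]]]' 0.03 60; python3 -c "
from h import *
st(None,-102.3)"
```

```text
clock: 13.1
tool_pos: [0.6359, 0.1543, 0.0439]
eef_rot: [0.811, 0.585, -0.004, -0.001]
contact_force: [-0.8, -0.4, 1.2]
opening: 0.998
finger_force: 0.0
clock: 13.98
tool_pos: [0.6388, 0.1565, 0.0468]
eef_rot: [0.811, 0.585, -0.0, -0.0]
contact_force: [-1.3, 0.3, 5.0]
opening: 0.495
finger_force: 59.8
pos [0.6388 0.1565 0.0468] psi -18.4 q7 -1.0 t 13.975 F [-1.3  0.3  5. ] Mz -0.21
az 1.465
```

```bash
python3 -m jog '[[[0,0,0.0002,0,0,0.163],[0,0,0.0002,0,0,0.163],[0,0,0.0002,0,0,0.163],[0,0,0.0002,0,0,0.163],[0,0,0.0002,0,0,0.163],[0,0,0.0002,0,0,0.163],[0,0,0.0002,0,0,0.163],[0,0,0.0002,0,0,0.163],[0,0,0.0002,0,0,0.163],[0,0,0,0,0,0]]]' ; python3 -c "
from h import *
st()"
```

```text
clock: 15.22
tool_pos: [0.6404, 0.1544, 0.0451]
eef_rot: [0.994, -0.11, 0.001, 0.001]
contact_force: [0.4, -4.7, 2.8]
opening: 0.494
finger_force: 59.9
pos [0.6404 0.1544 0.0451] psi -102.6 q7 -2.02 t 15.225 F [ 0.4 -4.7  2.8] Mz -0.26
```

```bash
python3 -m jog '[[[0,0,0,0,0,0],[0,0,0,0,0,0],[0,0,0,0,0,0],[0,0,-0.05,0,0,0],[0,0,0,0,0,-0.175],[0,0,0,0,0,-0.175],[0,0,0,0,0,-0.175],[0,0,0,0,0,-0.175],[0,0,0,0,0,-0.175],[0,0,0,0,0,-0.175],[0,0,0,0,0,-0.175],[0,0,0,0,0,-0.175]]]' 0.066
python3 -m jog '[[[0,0,0,0,0,-0.175],[0,0,0,0,0,0],[0,0,0,0,0,0]]]' ; python3 -c "
from h import *
st([.6385,.155,.0445],-12.3)"
```

```text
clock: 16.73
tool_pos: [0.6389, 0.1564, 0.0946]
eef_rot: [0.828, 0.56, -0.0, -0.0]
contact_force: [0.8, 0.2, 0.0]
opening: 0.746
finger_force: 0.0
clock: 17.1
tool_pos: [0.639, 0.1563, 0.0946]
eef_rot: [0.779, 0.627, -0.0, -0.0]
contact_force: [-0.7, -0.9, -0.1]
opening: 0.751
finger_force: 0.0
pos [0.639  0.1563 0.0946] psi -12.3 q7 -0.89 t 17.1 F [-0.7 -0.9 -0.1] Mz -0.04
tool shift now [-0.0013 -0.0002  0.0501]
az -0.001
```

```bash
python3 -m jog '[[[-0.001,0,0.05,0,0,0],[0,0,0,0,0,0]]]' && python3 -m jog '[[[0,0,0,0,0,0],[0,0,0,0,0,0],[0,0,0,0,0,0],[0,0,0,0,0,0]]]' 0.03; python3 -m jog '[[[0,0,0.0002,0,0,0.174],[0,0,0.0002,0,0,0.174],[0,0,0.0002,0,0,0.174],[0,0,0.0002,0,0,0.174],[0,0,0.0002,0,0,0.174],[0,0,0.0002,0,0,0.174],[0,0,0.0002,0,0,0.174],[0,0,0.0002,0,0,0.174],[0,0,0.0002,0,0,0.174]]]' ; python3 -c "
from h import *
st()"; python3 -m jog '[[[0,0,0,0,0,0.06],[0,0,0,0,0,0]]]' ; python3 -c "
from h import *
st()"
```

```text
clock: 17.35
tool_pos: [0.6365, 0.1542, 0.0418]
eef_rot: [0.778, 0.628, -0.003, -0.001]
contact_force: [0.2, 0.4, 0.6]
opening: 0.751
finger_force: 0.0
clock: 17.85
tool_pos: [0.6387, 0.1561, 0.0462]
eef_rot: [0.778, 0.628, 0.0, -0.0]
contact_force: [-3.7, 1.1, 6.7]
opening: 0.498
finger_force: 59.8
clock: 18.98
tool_pos: [0.6401, 0.1545, 0.0447]
eef_rot: [0.994, -0.106, 0.001, 0.0]
contact_force: [-1.2, -4.8, 8.1]
opening: 0.494
finger_force: 59.6
pos [0.6401 0.1545 0.0447] psi -102.2 q7 -2.01 t 18.975 F [-1.2 -4.8  8.1] Mz 1.57
clock: 19.23
tool_pos: [0.6392, 0.1545, 0.0448]
eef_rot: [0.992, -0.13, 0.001, 0.001]
contact_force: [-3.1, -4.4, 9.4]
opening: 0.495
finger_force: 61.1
pos [0.6392 0.1545 0.0448] psi -104.9 q7 -2.04 t 19.225 F [-3.1 -4.4  9.4] Mz 1.97
```

The back left nut is home (2 N m). Next comes the front left.

```bash
python3 -m jog '[[[0,0,0,0,0,0],[0,0,0,0,0,0],[0,0,0,0,0,0],[0,0,-0.06,0,0,0],[0,0,-0.02,0,0,0],[-0.047,0.002,0,0,0,0],[-0.047,0.002,0,0,0,0],[-0.047,0.002,0,0,0,0],[0,0,0,0,0,-0.184],[0,0,0,0,0,-0.184],[0,0,0,0,0,-0.184],[0,0,0,0,0,-0.184]]]' 0.088
python3 -m jog '[[[0,0,0,0,0,-0.184],[0,0,0,0,0,-0.184],[0,0,0,0,0,-0.184],[0,0,0,0,0,-0.184],[0,0,0,0,0,-0.184],[0,0,0,0,0,-0.184],[0,0,0,0,0,-0.184],[0,0,0,0,0,-0.184],[0,0,0,0,0,-0.184],[0,0,0,0,0,-0.184],[0,0,0,0,0,-0.184],[0,0,0,0,0,-0.184]]]' ; python3 -c "
from h import *
st([.5016,.1846,.045],74.6)"
```

```text
clock: 20.72
tool_pos: [0.5011, 0.1867, 0.1227]
eef_rot: [0.972, 0.235, -0.0, 0.0]
contact_force: [-0.5, -1.1, 0.3]
opening: 1.0
finger_force: 0.0
clock: 22.22
tool_pos: [0.5012, 0.1865, 0.1226]
eef_rot: [0.228, 0.974, -0.0, -0.0]
contact_force: [-0.5, 0.1, -0.6]
opening: 1.005
finger_force: 0.0
pos [0.5012 0.1865 0.1226] psi 63.7 q7 -0.13 t 22.225 F [-0.5  0.1 -0.6] Mz 0.02
tool shift now [-0.0012 -0.0014  0.0776]
az -0.191
```

```bash
python3 -m jog '[[[-0.001,-0.0015,0,0,0,-0.095],[0,0,0,0,0,-0.095],[0,0,0.039,0,0,0],[0,0,0.039,0,0,0],[0,0,0,0,0,0]]]'; python3 -c "
from h import *
st([.5016,.1846,.045],74.6)"; python3 -m jog '[[[0,0,0,0,0,0],[0,0,0,0,0,0],[0,0,0,0,0,0],[0,0,0,0,0,0],[0,0,0,0,0,0],[0,0,0,0,0,0],[0,0,0,0,0,0]]]' 0.03 60; python3 -c "
from h import *
st(None,-12.3)"
```

```text
clock: 22.85
tool_pos: [0.4998, 0.1837, 0.0428]
eef_rot: [0.137, 0.991, -0.002, -0.002]
contact_force: [0.0, -0.6, 0.7]
opening: 0.999
finger_force: 0.0
pos [0.4998 0.1837 0.0428] psi 74.2 q7 -0.12 t 22.85 F [ 0.  -0.6  0.7] Mz 0.01
tool shift now [-0.0015  0.0014 -0.0022]
az -0.006
clock: 23.72
tool_pos: [0.5016, 0.1848, 0.0452]
eef_rot: [0.137, 0.991, -0.0, 0.0]
contact_force: [-1.1, -1.4, 5.6]
opening: 0.497
finger_force: 60.0
pos [0.5016 0.1848 0.0452] psi 74.2 q7 -0.12 t 23.725 F [-1.1 -1.4  5.6] Mz -0.17
az 1.51
```

```bash
python3 -m jog '[[[0,0,0.0002,0,0,0.168],[0,0,0.0002,0,0,0.168],[0,0,0.0002,0,0,0.168],[0,0,0.0002,0,0,0.168],[0,0,0.0002,0,0,0.168],[0,0,0.0002,0,0,0.168],[0,0,0.0002,0,0,0.168],[0,0,0.0002,0,0,0.168],[0,0,0.0002,0,0,0.168],[0,0,0,0,0,0]]]' ; python3 -c "
from h import *
st()"
python3 -m jog '[[[0,0,0,0,0,0],[0,0,0,0,0,0],[0,0,0,0,0,0],[0,0,-0.05,0,0,0],[0,0,0,0,0,-0.175],[0,0,0,0,0,-0.175],[0,0,0,0,0,-0.175],[0,0,0,0,0,-0.175],[0,0,0,0,0,-0.175],[0,0,0,0,0,-0.175],[0,0,0,0,0,-0.175],[0,0,0,0,0,-0.175]]]' 0.066
python3 -m jog '[[[0,0,0,0,0,-0.175],[0,0,0,0,0,0],[0,0,0,0,0,0]]]' ; python3 -c "
from h import *
st([.5016,.1848,.0445],77.7)"
```

```text
clock: 24.98
tool_pos: [0.5017, 0.1851, 0.0438]
eef_rot: [0.78, 0.626, 0.0, 0.001]
contact_force: [-3.3, 0.3, 7.6]
opening: 0.498
finger_force: 60.1
pos [0.5017 0.1851 0.0438] psi -12.5 q7 -1.25 t 24.975 F [-3.3  0.3  7.6] Mz -0.31
clock: 26.48
tool_pos: [0.5014, 0.1847, 0.0929]
eef_rot: [0.19, 0.982, -0.0, -0.0]
contact_force: [0.4, -0.6, -0.8]
opening: 0.748
finger_force: 0.0
clock: 26.85
tool_pos: [0.5014, 0.1849, 0.093]
eef_rot: [0.107, 0.994, -0.0, -0.0]
contact_force: [-0.1, -0.3, 0.6]
opening: 0.751
finger_force: 0.0
pos [0.5014 0.1849 0.093 ] psi 77.7 q7 -0.0 t 26.85 F [-0.1 -0.3  0.6] Mz -0.02
tool shift now [-0.0002 -0.      0.0485]
az -0.001
```

```bash
python3 -m jog '[[[0,0,0.048,0,0,0],[0,0,0,0,0,0]]]' && python3 -m jog '[[[0,0,0,0,0,0],[0,0,0,0,0,0],[0,0,0,0,0,0],[0,0,0,0,0,0]]]' 0.03; python3 -m jog '[[[0,0,0.0002,0,0,0.174],[0,0,0.0002,0,0,0.174],[0,0,0.0002,0,0,0.174],[0,0,0.0002,0,0,0.174],[0,0,0.0002,0,0,0.174],[0,0,0.0002,0,0,0.174],[0,0,0.0002,0,0,0.174],[0,0,0.0002,0,0,0.174],[0,0,0.0002,0,0,0.174]]]' ; python3 -c "
from h import *
st()"; python3 -m jog '[[[0,0,0,0,0,0.06],[0,0,0,0,0,0]]]' ; python3 -c "
from h import *
st()"
```

```text
clock: 27.1
tool_pos: [0.4998, 0.1836, 0.0431]
eef_rot: [0.106, 0.994, -0.002, -0.002]
contact_force: [-0.6, -0.1, 0.0]
opening: 0.751
finger_force: 0.0
clock: 27.6
tool_pos: [0.502, 0.185, 0.0463]
eef_rot: [0.106, 0.994, 0.0, 0.001]
contact_force: [-1.0, -1.8, 7.3]
opening: 0.496
finger_force: 59.9
clock: 28.72
tool_pos: [0.5015, 0.1847, 0.0447]
eef_rot: [0.778, 0.629, 0.0, 0.001]
contact_force: [-4.4, -1.4, 7.0]
opening: 0.49
finger_force: 60.2
pos [0.5015 0.1847 0.0447] psi -12.1 q7 -1.32 t 28.725 F [-4.4 -1.4  7. ] Mz 0.4
clock: 28.98
tool_pos: [0.5014, 0.1841, 0.0445]
eef_rot: [0.792, 0.61, -0.0, 0.002]
contact_force: [-2.2, -3.4, 8.3]
opening: 0.497
finger_force: 61.4
pos [0.5014 0.1841 0.0445] psi -14.8 q7 -1.35 t 28.975 F [-2.2 -3.4  8.3] Mz 2.05
```

```bash
python3 -m jog '[[[0,0,0,0,0,0],[0,0,0,0,0,0],[0,0,0,0,0,0],[0,0,-0.06,0,0,0],[0,0,-0.02,0,0,0],[-0.033,0.0365,0,0,0,0],[-0.033,0.0365,0,0,0,0],[-0.033,0.0365,0,0,0,0],[-0.033,0.0365,0,0,0,0],[0,0,0,0,0,-0.17],[0,0,0,0,0,-0.17],[0,0,0,0,0,-0.17]]]' 0.088
python3 -m jog '[[[0,0,0,0,0,-0.17],[0,0,0,0,0,-0.17],[0,0,0,0,0,-0.17],[0,0,0,0,0,-0.17],[0,0,0,0,0,-0.175],[0,0,0,0,0,0],[0,0,0,0,0,0]]]' ; python3 -c "
from h import *
st([.6086,.018,.045],63.2)
look('w4')"
```

```text
clock: 30.48
tool_pos: [0.6074, 0.0189, 0.1231]
eef_rot: [0.614, 0.789, 0.0, -0.0]
contact_force: [-0.3, 0.1, 0.5]
opening: 0.996
finger_force: 0.0
clock: 31.35
tool_pos: [0.6073, 0.019, 0.1232]
eef_rot: [0.236, 0.972, 0.0, -0.0]
contact_force: [0.5, -0.4, -0.6]
opening: 0.999
finger_force: 0.0
pos [0.6073 0.019  0.1232] psi 62.7 q7 0.23 t 31.35 F [ 0.5 -0.4 -0.6] Mz -0.01
tool shift now [-0.0016 -0.0003  0.0782]
az -0.009
pos [0.6073 0.019  0.1232] psi 62.7 q7 0.23 t 31.35 F [ 0.5 -0.4 -0.6] Mz -0.01
```

View pics/w4.png

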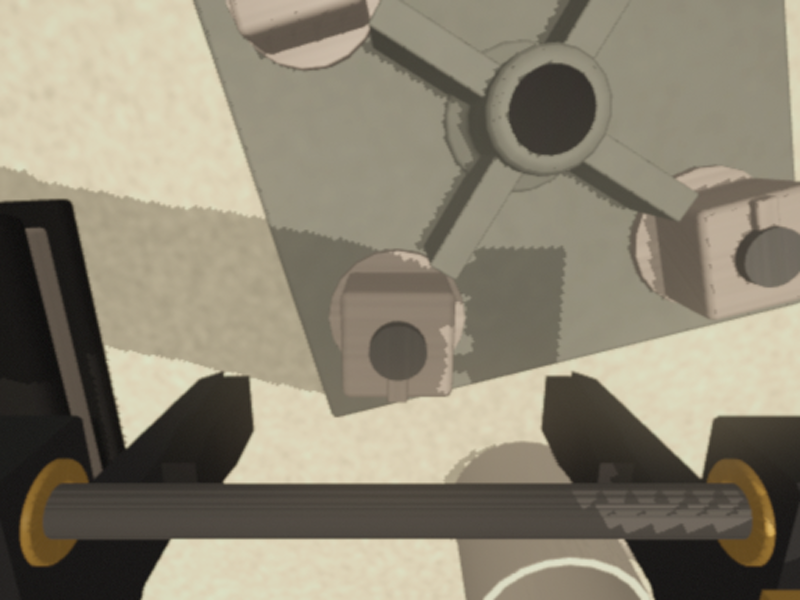

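The br stud is at (398,350), with the nut square to the fingers. The mug and stapler are clear.

```bash
python3 -m jog '[[[-0.001,0,0.039,0,0,0],[0,0,0.038,0,0,0],[0,0,0,0,0,0]]]';  python3 -m jog '[[[0,0,0,0,0,0],[0,0,0,0,0,0],[0,0,0,0,0,0],[0,0,0,0,0,0],[0,0,0,0,0,0],[0,0,0,0,0,0],[0,0,0,0,0,0]]]' 0.03 60; python3 -c "
from h import *
st(None,-12.3)"
python3 -m jog '[[[0,0,0.0002,0,0,0.164],[0,0,0.0002,0,0,0.164],[0,0,0.0002,0,0,0.164],[0,0,0.0002,0,0,0.164],[0,0,0.0002,0,0,0.164],[0,0,0.0002,0,0,0.164],[0,0,0.0002,0,0,0.164],[0,0,0.0002,0,0,0.164],[0,0,0,0,0,0]]]' ; python3 -c "
from h import *
st(None,-12.3)"
```

```text
clock: 31.78
tool_pos: [0.6063, 0.0179, 0.0441]
eef_rot: [0.235, 0.972, -0.001, -0.002]
contact_force: [0.2, 0.4, 1.3]
opening: 1.0
finger_force: 0.0
clock: 32.65
tool_pos: [0.6085, 0.0185, 0.0465]
eef_rot: [0.235, 0.972, -0.0, 0.0]
contact_force: [-0.2, 0.3, 3.3]
opening: 0.49
finger_force: 60.0
pos [0.6085 0.0185 0.0465] psi 62.9 q7 0.15 t 32.65 F [-0.2  0.3  3.3] Mz -0.13
az 1.312
clock: 33.78
tool_pos: [0.6089, 0.0182, 0.0451]
eef_rot: [0.778, 0.628, 0.0, 0.001]
contact_force: [-1.7, -1.7, 3.4]
opening: 0.498
finger_force: 59.9
pos [0.6089 0.0182 0.0451] psi -12.2 q7 -0.95 t 33.775 F [-1.7 -1.7  3.4] Mz -0.28
az 0.001
```

```bash
python3 -m jog '[[[0,0,0,0,0,0],[0,0,0,0,0,0],[0,0,0,0,0,0],[0,0,-0.05,0,0,0],[0,0,0,0,0,-0.175],[0,0,0,0,0,-0.175],[0,0,0,0,0,-0.175],[0,0,0,0,0,-0.175],[0,0,0,0,0,-0.175],[0,0,0,0,0,-0.175],[0,0,0,0,0,-0.175],[0,0,0,0,0,-0.175]]]' 0.066
python3 -m jog '[[[0,0,0,0,0,-0.173],[0,0,0,0,0,0],[0,0,0,0,0,0]]]' ; python3 -c "
from h import *
st([.6087,.0184,.0445],77.7)"
```

```text
clock: 35.28
tool_pos: [0.6082, 0.0185, 0.0945]
eef_rot: [0.188, 0.982, -0.0, -0.0]
contact_force: [0.2, 0.0, -0.5]
opening: 0.749
finger_force: 0.0
clock: 35.65
tool_pos: [0.6082, 0.0186, 0.0946]
eef_rot: [0.107, 0.994, 0.0, -0.0]
contact_force: [-0.2, 0.9, -0.5]
opening: 0.749
finger_force: 0.0
pos [0.6082 0.0186 0.0946] psi 77.7 q7 0.41 t 35.65 F [-0.2  0.9 -0.5] Mz 0.08
tool shift now [-0.0005 -0.0001  0.0501]
az -0.0
```

```bash
python3 -m jog '[[[0,0,0.05,0,0,0],[0,0,0,0,0,0]]]' && python3 -m jog '[[[0,0,0,0,0,0],[0,0,0,0,0,0],[0,0,0,0,0,0],[0,0,0,0,0,0]]]' 0.03; python3 -m jog '[[[0,0,0.0002,0,0,0.174],[0,0,0.0002,0,0,0.174],[0,0,0.0002,0,0,0.174],[0,0,0.0002,0,0,0.174],[0,0,0.0002,0,0,0.174],[0,0,0.0002,0,0,0.174],[0,0,0.0002,0,0,0.174],[0,0,0.0002,0,0,0.174],[0,0,0.0002,0,0,0.174]]]' ; python3 -c "
from h import *
st()"; python3 -m jog '[[[0,0,0,0,0,0.06],[0,0,0,0,0,0]]]' ; python3 -c "
from h import *
st()"
```

```text
clock: 35.9
tool_pos: [0.6058, 0.0174, 0.042]
eef_rot: [0.106, 0.994, -0.002, -0.003]
contact_force: [-0.9, 0.7, 0.7]
opening: 0.751
finger_force: 0.0
clock: 36.4
tool_pos: [0.6092, 0.0182, 0.0461]
eef_rot: [0.107, 0.994, -0.0, 0.001]
contact_force: [-1.4, -2.0, 7.3]
opening: 0.494
finger_force: 60.0
clock: 37.52
tool_pos: [0.6087, 0.0173, 0.0445]
eef_rot: [0.778, 0.628, -0.0, 0.001]
contact_force: [-3.2, -3.5, 10.0]
opening: 0.494
finger_force: 59.9
pos [0.6087 0.0173 0.0445] psi -12.2 q7 -0.99 t 37.525 F [-3.2 -3.5 10. ] Mz 0.63
clock: 37.78
tool_pos: [0.6085, 0.0178, 0.0445]
eef_rot: [0.793, 0.61, -0.0, 0.002]
contact_force: [-1.2, -4.1, 11.4]
opening: 0.494
finger_force: 61.1
pos [0.6085 0.0178 0.0445] psi -14.9 q7 -1.02 t 37.775 F [-1.2 -4.1 11.4] Mz 1.93
```

```bash
python3 -m jog '[[[0,0,0,0,0,0],[0,0,0,0,0,0],[0,0,0,0,0,0],[0,0,-0.06,0,0,0],[0.012,-0.031,-0.044,0,0,-0.04],[0.012,-0.031,-0.044,0,0,0],[0.012,-0.031,-0.044,0,0,0],[0.012,-0.031,-0.044,0,0,0],[0,0,0,0,0,0],[0,0,0,0,0,0]]]' 0.088
python3 -c "
from h import *
look('w5')
d=snapshot('top');cv2.imwrite('pics/top5.png',d['frame'][:,:,::-1])
a=cv2.imread('pics/top0.png').astype(int);b=d['frame'][:,:,::-1].astype(int)
for n,(u,v) in dict(bottle=(152,189),mug=(260,140),stapler=(321,217)).items(): print(n,abs(a-b)[v-28:v+28,u-20:u+20].mean())"
```

```text
clock: 39.02
tool_pos: [0.4992, 0.0935, 0.2783]
eef_rot: [0.783, 0.622, -0.001, 0.0]
contact_force: [0.5, -0.2, -0.1]
opening: 0.996
finger_force: 0.0
pos [0.4992 0.0935 0.2783] psi -13.1 q7 -0.99 t 39.025 F [ 0.5 -0.2 -0.1] Mz 0.0
bottle 10.049553571428572
mug 10.860863095238095
stapler 8.806845238095239
```

View pics/w5.png

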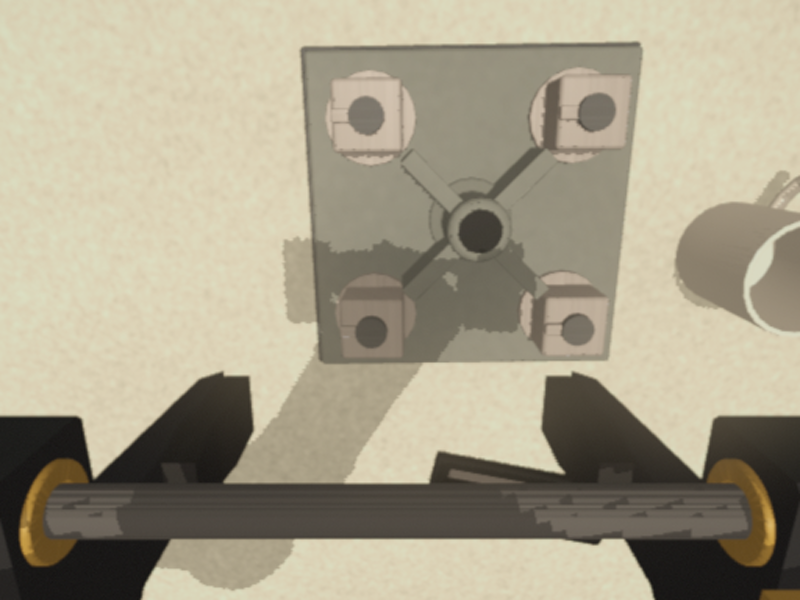

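View pics/top5.png

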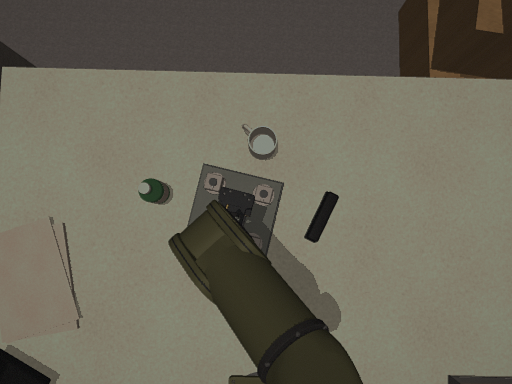

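In the wrist view all four ribs point to the front (left) and the nut sides are parallel to the plate. In the top view the bottle (153,190), mug (262,142) and stapler (321,217) have not moved.

```bash
python3 -c "
from plant import *
print(finish_job())"
```

```text
the job is handed in; nothing more can be done
None
```

I tightened all four nuts until each stopped dead at about 2 N m, in cross order (front right, back left, front left, back right), and handed the job in at about 39 s; the bottle, mug and stapler look unmoved, but I did not measure the plate's seating directly.

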